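# Push a carton down the staging lane

## Task

Line up the yellow-sleeved carton in front of the lane and push it with your fingertips along the lane between the two aluminium guide rails until it rests against the red end stop, then move your hand clear. Neither the carton nor your hand may touch either rail at any time. The carton slides flat on the deck and is never picked up or tipped; leave the tape roll, mug and glue bottle where they are.

Things in the scene. Friction and masses are not known exactly. Their poses are not given: they have to be found in the camera images.
- deck: flat dark grey board, 500 x 220 mm and 12 mm thick, lying fixed on the table (its top is 12 mm above the table). Origin: centre of its underside; +x is the direction in which the lane runs (away from the open apron, towards the red stop), y runs across the lane, z up. The half at -x is an open apron without rails; the lane occupies x = 20 to 220 mm, centred on y = 0.
- rail_left: fixed aluminium guide rail on the deck, 205 mm long (along the deck's x), 12 mm wide, 18 mm high. Origin: centre of its underside, on the deck's top, 122.5 mm from the deck's centre in x and 63 mm in +y; axes as the deck's. Its inner face is 57 mm from the lane's centre line.
- rail_right: the same rail on the other side, at 63 mm in -y. The clear width between the rails is 114 mm.
- lane_mouth (a point): centre of the lane's mouth, on the deck's top, on a painted yellow cross line; axes as the deck's. The rails begin here.
- lane_end (a point): centre of the foot of the stop's face, on the deck's top, 200 mm beyond the mouth; axes as the deck's (the lane lies on its -x side). The stop is a fixed red block 90 mm wide, 30 mm high.
- carton: loose cream carton with a yellow band round it and a blue stripe on top, 120 mm long (its x), 90 wide (its y), 70 high, 0.3 to 0.65 kg, on the apron, up to 25 mm off the lane's centre line and 0.25 rad skew. Origin: centre of its underside; z up; +x is its end that looks to the lane. In the lane it has 12 mm of room on each side. It slides with friction and stays where it is left.
- tape: loose blue roll of tape lying flat beside the deck, 68 mm across, 25 mm high; origin: centre of its underside. Leave it alone.
- mug: loose white mug beside the deck, 76 mm across plus handle, 85 mm high; origin: centre of its underside. Leave it alone.
- glue: loose white glue bottle with an orange cap beside the deck, 52 mm across, 90 mm high; origin: centre of its underside. Leave it alone.
Things that resemble listed ones, but are neither listed nor needed, are in the scene too. What is shaped like the carton but orange or turquoise is not meant.

How it is judged:
By the outcome, as a careful person would: the job done as asked, in the order asked, and still so for the second after the job is handed in, with the robot touching nothing.
It also fails if it takes over 72 s, if anything falls off the work surface, if the arm or the gripper's body presses on something with over 40 N, if the wrist force passes 120 N, or if a joint passes its speed limit or range.

## Robot

A 6-joint arm with a two-finger parallel gripper is mounted at the origin on the work surface. World frame = base frame: x ahead of the robot, y to its left, z up, the work surface at z = 0. Lengths are in m, angles in rad, forces in N, time in s.
With the tool pointing down it reaches from about 0.375 to 0.9 m from the base axis. Payload 3.1 kg.
Tool frame: the origin (TCP) lies at the very end of the fingers, on their centre line; the grasp point (between the pads) lies 19 mm behind it; z points along the fingers, y is the line along which they close (so a half turn about z gives the same grasp; the last joint's range is limited). The gripper opens to 87 mm and grips with 3 to 60 N. Pads are 19 mm wide; open, the fingers measure 117 mm over their backs; the gripper's body (75 mm by 190 mm) begins 51 mm behind the grasp point.
Start: joints at [1.058, 0.527, 1.433, -0, 1.181, -0.178], TCP at [0.205, 0.59, 0.223] pointing down, gripper open.
Joint ranges: [-3.08, 3.08], [-0.75, 2.2], [0.22, 2.44], [-1.43, 4.57], [0, 2.65], [-2.85, 2.85]. Speed limits (rad/s): [2.79, 2.79, 3.14, 3.14, 3.14, 3.14].

## Interface

Orientations are given as a unit quaternion [x, y, z, w].
In Python, from rig import robot gives the robot as it stands. The module is installed in compiled form; this text tells all that it offers.
- The arm moves only by the tool servo_tool, never from a script. Its argument "rows" is one flat list of numbers, 5 for each row, row after row: the closure, from -1 (fully open) to 1 (shut), so that 0 is half open, then the shift along the tool's x, y, z in m, then the turn about the tool's z in degrees. A call has 1 to 5 rows; each row shifts and turns the commanded pose from where the row before left it, along the tool's axes as they then stand; what a row does not reach is not made up. A row lasts 1/12 s, in which the tool goes at most 41.7 mm and 7.16 degrees, less where a joint would pass 70% of its speed; a pose out of reach is approached as far as the arm can. A call with a gripper value outside its range is refused whole. The fingers move at their own pace and stop on an object; "newtons" is the grip in N (left out, the last holds). Time passes only in rows, so rows that do not move let the fingers close. It gives the time, the measured TCP pose, the force, the opening and the grip force at its end, in the units of the state.
- robot.get_obs(): the state, without advancing time (a new reading comes with each control period).
- robot.camera(name): name is "scene" or "top" or "wrist"; returns a dict with "pixels" (400x640x3 uint8, red, green, blue), "intrinsics" (3x3 intrinsics, pixels), "dist" ([k1, k2, p1, p2, k3] as OpenCV has them; the pictures are not rectified), "rvec" (rotation vector, rad) and "tvec" (3), from world to camera coordinates, as OpenCV has them; the wrist camera has in their place "mount" (4x4, takes a point from camera to tool coordinates, whose origin is the TCP and whose axes are the flange's). Camera axes: x right, y down, z forward; pixel columns grow to the right and rows downward; lengths in m; the calibration is good to about 2 mm. A picture is of the moment at which its call begins: read the wrist's pose just before it. There is no depth.
- robot.hand_in(): hands the job in; it is judged then, once.
Trained networks look in a picture, given as the dict that the camera call returned (one of the last four; its "shot" number tells which), for a name from the list of things; names that differ only in an ending like _2 or _b are one class to them, and where a whole thing is asked for, a point or a joint stands for the part that bears it (a point fixed in the world has none). Each returns a list of dicts, best first, with "score" (0 to 1); they miss things now and then, are a little off and sometimes report something else, mostly with a low value. They report only what shows in the picture. A call takes as long as a camera call. They do not tell look-alikes from the thing itself.
- robot.spot_in(picture, query): "at" ([x, y, z] in m, in world coordinates, good to about 4 mm: the middle of the surface that is visible of it).
- robot.outline_of(picture, query): "region" (400x640 bool, what is visible of it).
- robot.place_of(picture, query): "at" ([x, y, z] in m, in world coordinates, good to about 4 mm: a listed point, or the origin of a listed thing).
The state is a dict: "time": time; "q": joint angles; "joint_velocities": joint speeds; "joint_torque": joint torques, N m; "position": TCP position; "tool_rot": TCP orientation; "ft_force": force on the tool from outside, world axes, zero at the start; "moment": the same for the moment, N m; "grip_width": finger opening in m; "grip_force": force on a finger pad.
Only numpy, scipy, OpenCV 4.12 (cv2) and the standard library are available. Lean on these libraries where they do the work, as an engineer would, in place of code of your own. Each camera call takes 0.05 s, during which the arm holds its last target. There are 200 camera calls.

## Working session

There is one attempt and no reset: what is moved stays moved. The work goes in short steps, Python scripts to look and compute and a tool call to move; the robot and the scene stay as the last step left them, time stands still between calls to the robot, and variables do not carry over. Pictures are saved under pics/ and viewed, at most 10 in all, crops included, and the job is handed in when it is done.

Besides the shell and the picture viewer there is one more tool, called after "Call:" as name(argument=value, ...) on one line, values as JSON. servo_tool: Moves the arm, as the interface text tells. Its arguments: {"type":"object","properties":{"rows":{"type":"array","items":{"type":"number"}},"newtons":{"type":"number"}},"required":["rows"]}

```bash
mkdir -p pics
cat > h.py <<'E'
import numpy as np, cv2
from rig import robot
def cam(n):
    return robot.camera(n)
def ray(c,px,z):
    K=np.array(c["intrinsics"]);d=np.array(c["dist"],float);R,_=cv2.Rodrigues(np.array(c["rvec"],float));t=np.array(c["tvec"],float).ravel()
    u=cv2.undistortPoints(np.array(px,float).reshape(-1,1,2),K,d).reshape(-1,2)
    o=-R.T@t; D=np.c_[u,np.ones(len(u))]@R
    return o+D*((z-o[2])/D[:,2])[:,None]
def proj(c,P):
    return cv2.projectPoints(np.array(P,float).reshape(-1,1,3),np.array(c["rvec"],float),np.array(c["tvec"],float),np.array(c["intrinsics"]),np.array(c["dist"],float))[0].reshape(-1,2)
def save(c,f): cv2.imwrite(f,cv2.cvtColor(c["pixels"],cv2.COLOR_RGB2BGR))
E
python3 - <<'E'
from h import *
np.set_printoptions(precision=4,suppress=True)
o=robot.get_obs();print(o["time"],o["position"],o["tool_rot"],o["ft_force"])
for n in("top","scene"):
    c=cam(n);save(c,f"pics/{n}0.png")
    for q in("deck","rail_left","rail_right","lane_mouth","lane_end","carton","tape","mug","glue"):
        print(n,q,[(np.array(r["at"]).round(3),round(r["score"],2)) for r in robot.place_of(c,q)])
E
```

```text
0.0 [0.205  0.5897 0.2216] [ 0.1666  0.986  -0.001  -0.0004] [-0.3384 -0.0119 -0.6303]
top deck [(array([0.565, 0.006, 0.005]), 0.61)]
top rail_left [(array([0.51 , 0.109, 0.011]), 0.97)]
top rail_right [(array([0.638, 0.099, 0.011]), 0.71)]
top lane_mouth []
top lane_end [(array([0.584, 0.204, 0.015]), 0.96)]
top carton [(array([ 0.347, -0.053,  0.003]), 0.93), (array([ 0.295, -0.263, -0.   ]), 0.85), (array([ 0.54 , -0.137,  0.01 ]), 0.58)]
top tape [(array([ 0.745,  0.197, -0.001]), 0.79)]
top mug [(array([ 0.737, -0.007,  0.002]), 0.74)]
top glue [(array([0.736, 0.096, 0.001]), 0.88)]
scene deck [(array([ 0.569, -0.019, -0.   ]), 0.81), (array([0.514, 0.11 , 0.019]), 0.71)]
scene rail_left [(array([0.514, 0.108, 0.017]), 0.82)]
scene rail_right [(array([0.64 , 0.102, 0.012]), 0.78)]
scene lane_mouth [(array([0.566, 0.002, 0.01 ]), 0.94)]
scene lane_end [(array([0.583, 0.2  , 0.013]), 0.77)]
scene carton [(array([ 0.543, -0.136,  0.013]), 0.67), (array([ 0.341, -0.052, -0.001]), 0.62), (array([ 0.3  , -0.262,  0.005]), 0.59)]
scene tape [(array([0.741, 0.2  , 0.003]), 0.88)]
scene mug [(array([ 0.734, -0.009, -0.004]), 0.95)]
scene glue [(array([ 0.735,  0.089, -0.002]), 0.81)]
```

View pics/top0.png

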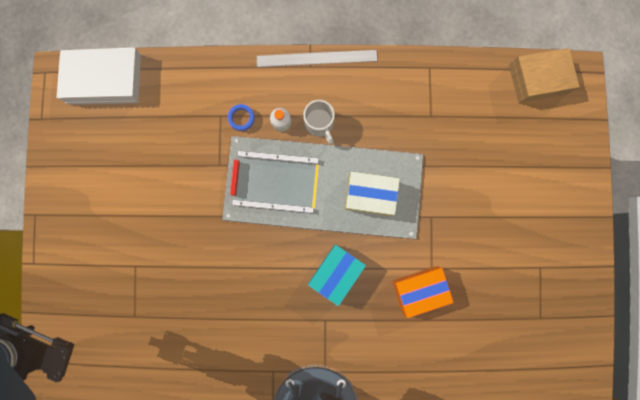

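View pics/scene0.png

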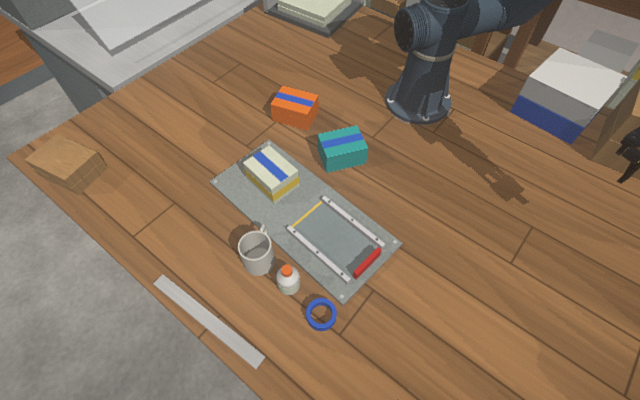

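The top view shows the cream carton at (373,193), the lane running left to the red stop at (235,177), and the yellow mouth line at (316,187). So the lane runs roughly along world +y. The turquoise and orange boxes are decoys. The next step is a model fit for deck and carton poses.

```bash
cat >> h.py <<'E'
from scipy.optimize import minimize
def box(p,L,W,z0,z1):
    x,y,a=p;c,s=np.cos(a),np.sin(a)
    return np.array([[x+c*u-s*v,y+s*u+c*v,z] for u in(-L/2,L/2) for v in(-W/2,W/2) for z in(z0,z1)])
S=8
def sil(c,p,dims):
    m=np.zeros((400,640),np.uint8)
    h=cv2.convexHull(proj(c,box(p,*dims)).astype(np.float32))
    b=np.zeros((1600,2560),np.uint8);cv2.fillConvexPoly(b,np.round((h+.5)*4*16-8).astype(np.int32),255,shift=4)
    return cv2.resize(b,(640,400),interpolation=cv2.INTER_AREA)/255.
def hullmask(r):
    m=np.zeros(r.shape,np.uint8);pts=np.argwhere(r)[:,::-1].astype(np.int32)
    cv2.fillConvexPoly(m,cv2.convexHull(pts),1);return m.astype(float)
def fit(views,p0,dims,hull=True):
    ms=[(c,hullmask(r) if hull else r.astype(float)) for c,r in views]
    f=lambda p:sum(np.abs(sil(c,p,dims)-m).sum() for c,m in ms)
    best=min((minimize(f,[p0[0],p0[1],p0[2]+d],method="Nelder-Mead",options=dict(initial_simplex=np.array([p0[0],p0[1],p0[2]+d])+np.array([[0,0,0],[.008,0,0],[0,.008,0],[0,0,.08]]),xatol=1e-4,fatol=.1)) for d in(-.15,0,.15)),key=lambda r:r.fun)
    return best.x,best.fun
CART=(.12,.09,.012,.082)
def near(c,q,at,tol=.05):
    for r,s in zip(*[robot.outline_of(c,q)]*2):
        g=np.argwhere(r["region"])[:,::-1].mean(0)
        if np.linalg.norm(g-proj(c,at)[0])<25: return r["region"]
def carton(at,yaw,names=("top","scene")):
    v=[]
    for n in names:
        c=cam(n);r=near(c,"carton",[at[0],at[1],.047])
        if r is None: print("none",n);continue
        v.append((c,r));print(n,fit([(c,r)],[at[0],at[1],yaw],CART),r.sum())
    return fit(v,[at[0],at[1],yaw],CART)
E
cat > m.py <<'E'
from h import *
np.set_printoptions(precision=4,suppress=True)
c1,c2=cam("top"),cam("scene")
dv=[]
for c in(c1,c2):
    r=near(c,"deck",[.566,.0,.012])
    if r is not None: dv.append((c,r));print("deck",fit([(c,r)],[.566,0,1.48],(.5,.22,0,.012)))
for q,at in(("rail_left",[.512,.108,.02]),("rail_right",[.639,.1,.02])):
    v=[(c,near(c,q,at)) for c in(c1,c2)];v=[x for x in v if x[1] is not None]
    for x in v: print(q,fit([x],[at[0],at[1],1.48],(.205,.012,.012,.03)))
# colours, top and scene
for n,c in(("top",c1),("scene",c2)):
    hsv=cv2.cvtColor(c["pixels"],cv2.COLOR_RGB2HSV);H,Sa,V=cv2.split(hsv)
    red=((H<6)|(H>174))&(Sa>180)&(V>90)
    g=proj(c,[.584,.204,.03])[0];yy,xx=np.mgrid[:400,:640];w=(np.hypot(xx-g[0],yy-g[1])<30)&red
    print(n,"stop px",w.sum(),g,np.argwhere(w)[:,::-1].mean(0))
print("carton",carton([.541,-.137],1.5))
E
python3 m.py
```

```text
deck (array([ 0.5653, -0.0154,  1.4762]), np.float64(306.74901960784314))
deck (array([ 0.5644, -0.0187,  1.4721]), np.float64(163.76078431372548))
rail_left (array([0.5146, 0.1123, 1.4765]), np.float64(87.34117647058824))
rail_left (array([0.5143, 0.1092, 1.4828]), np.float64(52.698039215686265))
rail_right (array([0.6401, 0.0997, 1.475 ]), np.float64(58.772549019607844))
rail_right (array([0.6389, 0.097 , 1.4793]), np.float64(55.57254901960785))
top stop px 122 [236.423  178.1836] [234.0328 177.418 ]
scene stop px 33 [366.093  261.0537] [371.303 256.303]
none top
scene (array([ 0.5425, -0.1384,  1.4349]), np.float64(88.34117647058824)) 2093
carton (array([ 0.5425, -0.1384,  1.4349]), np.float64(88.34117647058824))
```

Both views agree. The deck is at about (0.565, -0.017) with yaw 1.477. The carton is about 11 mm towards +v (the robot side), skewed -0.04, at u = -0.123. I'll square and centre it with a sideways push from the robot side, then push from behind. First I travel there at height.

Call:
servo_tool(rows=[-1, 0, 0, 0, -6.9, -1, 0, 0, 0, -6.9, -1, -0.0165, -0.0347, 0, 0, -1, -0.0165, -0.0347, 0, 0, -1, -0.0165, -0.0347, 0, 0])

```text
time: 2.02
position: [0.2448, 0.4811, 0.2224]
tool_rot: [0.046, 0.999, 0.0, 0.0]
ft_force: [0.8, -0.5, 0.2]
grip_width: 0.0867
grip_force: 0.0
```

Call:
servo_tool(rows=[-1, -0.0165, -0.0347, 0, 0, -1, -0.0165, -0.0347, 0, 0, -1, -0.0165, -0.0347, 0, 0, -1, -0.0165, -0.0347, 0, 0, -1, -0.0165, -0.0347, 0, 0])

```text
time: 2.43
position: [0.311, 0.3, 0.2228]
tool_rot: [0.047, 0.999, 0.0, 0.0]
ft_force: [0.3, 0.7, 0.2]
grip_width: 0.0871
grip_force: 0.0
```

Call:
servo_tool(rows=[-1, -0.0165, -0.0347, 0, 0, -1, -0.0165, -0.0347, 0, 0, -1, -0.0165, -0.0347, 0, 0, -1, -0.0165, -0.0347, 0, 0, -1, -0.0165, -0.0347, 0, 0])

```text
time: 2.85
position: [0.3771, 0.1193, 0.2229]
tool_rot: [0.047, 0.999, 0.0, 0.001]
ft_force: [0.9, 1.0, -0.6]
grip_width: 0.087
grip_force: 0.0
```

Call:
servo_tool(rows=[-1, -0.0165, -0.0347, 0, 0, -1, -0.0165, -0.0347, 0, 0, -1, -0.0165, -0.0347, 0, 0, -1, -0.0165, -0.0347, 0, 0, -1, -0.0165, -0.0347, 0, 0])

```text
time: 3.27
position: [0.4429, -0.0615, 0.2229]
tool_rot: [0.047, 0.999, -0.0, 0.0]
ft_force: [1.5, -0.0, 0.6]
grip_width: 0.087
grip_force: 0.0
```

Call:
servo_tool(rows=[-1, -0.0165, -0.0347, 0, 0, -1, -0.0165, -0.0347, 0, 0, -1, 0, 0, 0, 0, -1, 0, 0, 0.035, 0, -1, 0, 0, 0.035, 0])

```text
time: 3.68
position: [0.4711, -0.1337, 0.1536]
tool_rot: [0.048, 0.999, -0.002, 0.003]
ft_force: [0.2, 0.6, -0.9]
grip_width: 0.0873
grip_force: 0.0
```

```bash
cat >> h.py <<'E'
D0=np.array([.5653,-.0172]);YAW=1.477
EX=np.array([np.cos(YAW),np.sin(YAW)]);EY=np.array([-EX[1],EX[0]])
def uv(p): d=np.array(p[:2])-D0;return np.array([d@EX,d@EY])
def st():
    o=robot.get_obs();q=o["tool_rot"];from scipy.spatial.transform import Rotation as R
    M=R.from_quat(q).as_matrix();a=np.arctan2(M[1,1],M[0,1])
    print("t",round(o["time"],2),"tcp uv",uv(o["position"]).round(4),"z",round(o["position"][2],4),"tool y rel lane",round(a-YAW,4),"q6",round(o["q"][5],2),"F",np.round(o["ft_force"],1),"w",round(o["grip_width"],4))
def pc(names=("top","scene"),at=(.5425,-.1384),yaw=1.435):
    p,e=carton(at,yaw,names);print("carton uv",uv(p).round(4),"yaw",round(p[2]-YAW,4),"err",round(e,1));return p
E
python3 - <<'E'
from h import *
st()
for n in("top","scene"):
    c=cam(n);save(c,f"pics/{n}1.png")
    for r in robot.outline_of(c,"carton"): print(n,r["score"],r["region"].sum(),np.argwhere(r["region"])[:,::-1].mean(0))
pc()
st()
E
```

```text
t 3.68 tcp uv [-0.1248  0.0828] z 0.1536 tool y rel lane -0.002 q6 -1.98 F [ 0.2  0.6 -0.9] w 0.0873
top 0.71 777 [324.7992278 272.3024453]
top 0.67 1573 [426.99237127 292.91290528]
top 0.66 852 [367.02699531 184.02464789]
scene 0.93 363 [299.90358127 105.33057851]
scene 0.73 1792 [341.6328125 148.296875 ]
scene 0.58 2055 [270.7216545 174.0107056]
top (array([ 0.54836148, -0.13379417,  1.37234487]), np.float64(726.7960784313725)) 898
scene (array([ 0.54335882, -0.13843238,  1.43336221]), np.float64(65.52941176470588)) 2050
carton uv [-0.1201  0.009 ] yaw -0.0449 err 849.7
t 4.08 tcp uv [-0.1232  0.084 ] z 0.1545 tool y rel lane 0.0004 q6 -1.98 F [-0.1  0.3 -0.1] w 0.0871
```

The scene fit holds: v = 11 mm, yaw -0.045. The top view is partly hidden by the arm. Next I descend beside the carton and push sideways slowly.

Call:
servo_tool(rows=[-1, 0, 0, 0.036, 0, -1, 0, 0, 0.036, 0, -1, 0, 0, 0.036, 0, -1, 0, 0, 0, 0, -1, -0.006, 0, 0, 0])

```text
time: 4.5
position: [0.4729, -0.1311, 0.0439]
tool_rot: [0.047, 0.999, 0.001, -0.003]
ft_force: [0.8, 0.2, 0.3]
grip_width: 0.0871
grip_force: 0.0
```

Call:
servo_tool(rows=[-1, -0.004, 0, 0, 0, -1, -0.003, 0, 0, 0, -1, -0.003, 0, 0, 0, -1, -0.003, 0, 0, 0, -1, -0.002, 0, 0, 0])

```text
time: 4.92
position: [0.4896, -0.1337, 0.0462]
tool_rot: [0.047, 0.999, -0.0, 0.0]
ft_force: [-5.0, -1.2, 3.5]
grip_width: 0.0871
grip_force: 2.2
```

Call:
servo_tool(rows=[-1, -0.002, 0, 0, 0, -1, -0.002, 0, 0, 0, -1, -0.002, 0, 0, 0, -1, -0.0015, 0, 0, 0, -1, 0, 0, 0, 0])

```text
time: 5.33
position: [0.4951, -0.1332, 0.045]
tool_rot: [0.046, 0.999, 0.001, -0.002]
ft_force: [-5.9, 0.3, 4.8]
grip_width: 0.0875
grip_force: 3.0
```

Run:
```python
from h import *
st(); c=cam("scene");save(c,"pics/s2.png");pc(("scene",))
```

```text
t 5.33 tcp uv [-0.1221  0.059 ] z 0.045 tool y rel lane 0.0008 q6 -1.96 F [-5.9  0.3  4.8] w 0.0875
scene (array([ 0.55130618, -0.13721814,  1.45689165]), np.float64(85.2313725490196)) 1977
carton uv [-0.1208  0.0027] yaw -0.0201 err 85.2
```

Call:
servo_tool(rows=[-1, -0.0015, 0, 0, 0, -1, -0.0015, 0, 0, 0, -1, -0.001, 0, 0, 0, -1, 0, 0, 0, 0, -1, 0, 0, 0, 0])

```text
time: 5.9
position: [0.4987, -0.1334, 0.045]
tool_rot: [0.046, 0.999, 0.001, -0.002]
ft_force: [-6.6, 1.5, 6.0]
grip_width: 0.0871
grip_force: 3.2
```

Run:
```python
from h import *
st(); c=cam("scene");cv2.imwrite("pics/s3.png",cv2.resize(cv2.cvtColor(c["pixels"][90:290,180:440],cv2.COLOR_RGB2BGR),None,fx=3,fy=3)) 
pc(("scene",))
```

```text
t 5.9 tcp uv [-0.1219  0.0554] z 0.045 tool y rel lane 0.001 q6 -1.96 F [-6.6  1.5  6. ] w 0.0871
scene (array([ 0.55553103, -0.13763718,  1.45008931]), np.float64(84.03529411764706)) 2018
carton uv [-0.1208 -0.0016] yaw -0.0269 err 84.0
```

View pics/s3.png

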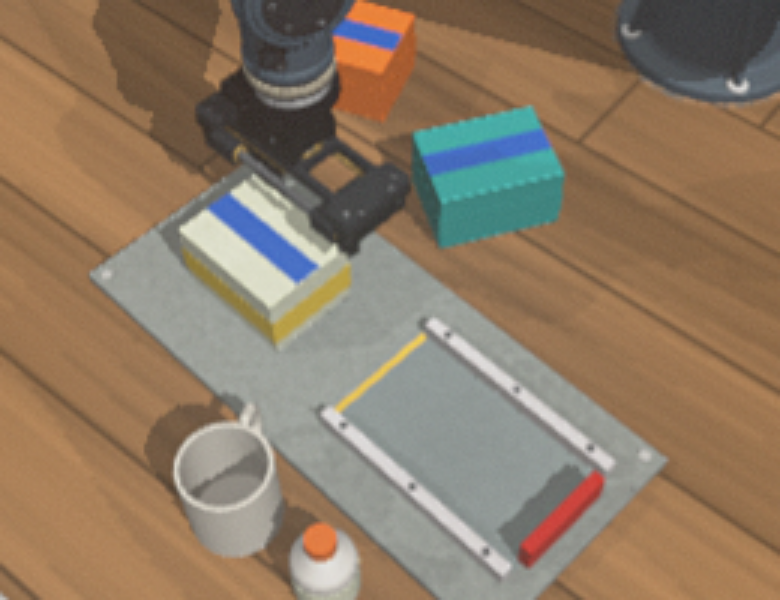

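The picture shows the fingers against the robot-side face of the carton (crop 270,200), which is now centred on the lane axis. I'll back off, raise, turn 90° and go behind it with the fingers at about 54 mm opening.

Call:
servo_tool(rows=[-1, 0.01, 0, 0, 0, -1, 0.02, 0, 0, 0, -1, 0, 0, -0.039, 0, -1, 0, 0, -0.039, 0, -1, 0, 0, -0.039, 0])

```text
time: 6.47
position: [0.4709, -0.1316, 0.1624]
tool_rot: [0.047, 0.999, 0.0, -0.0]
ft_force: [2.2, -0.9, 0.2]
grip_width: 0.0866
grip_force: 0.0
```

Call:
servo_tool(rows=[-0.25, 0, 0, 0, 7, -0.25, 0, 0, 0, 7, -0.25, 0, 0, 0, 7, -0.25, 0, 0, 0, 7, -0.25, 0, 0, 0, 7])

```text
time: 6.88
position: [0.472, -0.132, 0.1622]
tool_rot: [0.348, 0.938, 0.0, 0.002]
ft_force: [0.1, 0.4, -0.7]
grip_width: 0.0614
grip_force: 0.0
```

Call:
servo_tool(rows=[-0.25, 0, 0, 0, 7, -0.25, 0, 0, 0, 7, -0.25, 0, 0, 0, 7, -0.25, 0, 0, 0, 7, -0.25, 0, 0, 0, 7])

```text
time: 7.3
position: [0.4719, -0.132, 0.1619]
tool_rot: [0.614, 0.79, 0.0, 0.001]
ft_force: [0.6, -0.5, -0.6]
grip_width: 0.055
grip_force: 0.0
```

Call:
servo_tool(rows=[-0.25, 0, 0, 0, 7, -0.25, 0, 0, 0, 7, -0.25, 0, 0, 0, 6, -0.25, -0.025, 0.022, 0, 0, -0.25, -0.025, 0.021, 0, 0])

```text
time: 7.72
position: [0.5094, -0.1849, 0.162]
tool_rot: [0.739, 0.674, 0.0, 0.0]
ft_force: [0.1, 0.2, 0.1]
grip_width: 0.0544
grip_force: 0.0
```

Call:
servo_tool(rows=[-0.25, -0.025, 0.021, 0, 0, -0.25, -0.025, 0.021, 0, 0, -0.25, 0, 0, 0, 0, -0.25, 0, 0, 0, 0, -0.25, 0, 0, 0, 0])

```text
time: 8.13
position: [0.5459, -0.2388, 0.1613]
tool_rot: [0.74, 0.673, 0.0, -0.0]
ft_force: [-0.7, 0.9, -0.1]
grip_width: 0.0543
grip_force: 0.0
```

Run:
```python
from h import *
st(); c=cam("top");cv2.imwrite("pics/t4.png",cv2.resize(cv2.cvtColor(c["pixels"][130:250,210:440],cv2.COLOR_RGB2BGR),None,fx=3.4,fy=3.4,interpolation=cv2.INTER_CUBIC)) 
pc(("scene",),(.555,-.137),1.46);pc(("top",),(.555,-.137),1.46)
```

```text
t 8.13 tcp uv [-0.2224 -0.0014] z 0.1613 tool y rel lane -1.5711 q6 -0.51 F [-0.7  0.9 -0.1] w 0.0543
scene (array([ 0.55472154, -0.1378344 ,  1.46578732]), np.float64(62.80784313725489)) 2013
carton uv [-0.1211 -0.0008] yaw -0.0112 err 62.8
top (array([ 0.5555959 , -0.13581769,  1.46650511]), np.float64(65.86274509803921)) 1937
carton uv [-0.119  -0.0014] yaw -0.0105 err 65.9
```

View pics/t4.png

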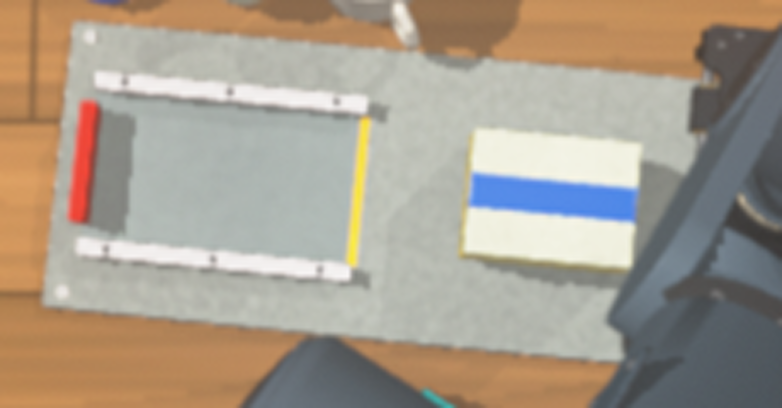

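The top view shows the carton square to the lane and centred: crop (550,198), blue stripe in line with the lane centre, v = -1 mm, yaw about -0.01. The hand is behind it, so I lower and start pushing.

Call:
servo_tool(rows=[-0.25, 0, 0, 0.031, 0, -0.25, 0, 0, 0.031, 0, -0.25, 0, 0, 0.031, 0, -0.25, 0, 0, 0.031, 0, -0.25, 0.01, 0, 0, 0])

```text
time: 8.8
position: [0.5439, -0.228, 0.0323]
tool_rot: [0.74, 0.673, -0.001, -0.005]
ft_force: [-0.9, 0.8, -1.2]
grip_width: 0.0544
grip_force: 0.0
```

Call:
servo_tool(rows=[-0.25, 0.01, 0, 0, 0, -0.25, 0.006, 0, 0, 0, -0.25, 0.004, 0, 0, 0, -0.25, 0.004, 0, 0, 0, -0.25, 0.004, 0, 0, 0])

```text
time: 9.22
position: [0.5518, -0.2028, 0.0399]
tool_rot: [0.739, 0.674, 0.0, 0.003]
ft_force: [-0.5, -4.8, 3.4]
grip_width: 0.0547
grip_force: 2.8
```

Call:
servo_tool(rows=[-0.25, 0.007, 0, 0, 0, -0.25, 0.007, 0, 0, 0, -0.25, 0.007, 0, 0, 0, -0.25, 0.007, 0, 0, 0, -0.25, 0.007, 0, 0, 0])

```text
time: 9.63
position: [0.5557, -0.169, 0.0398]
tool_rot: [0.739, 0.673, 0.0, 0.004]
ft_force: [-0.6, -6.2, 3.8]
grip_width: 0.0546
grip_force: 3.0
```

Run:
```python
from h import *
st()
at=D0+EX*-.083;pc(("scene",),at,1.47);pc(("top",),at,1.47)
```

```text
t 9.63 tcp uv [-0.1521 -0.0046] z 0.0398 tool y rel lane -1.5708 q6 -0.39 F [-0.6 -6.2  3.8] w 0.0546
scene (array([ 0.56022325, -0.09954393,  1.45689082]), np.float64(79.27450980392157)) 2044
carton uv [-0.0825 -0.0027] yaw -0.0201 err 79.3
top (array([ 0.56590674, -0.06842015,  1.5261991 ]), np.float64(820.643137254902)) 1071
carton uv [-0.0509 -0.0054] yaw 0.0492 err 820.6
```

Call:
servo_tool(rows=[-0.25, 0.007, -0.0003, 0, 0, -0.25, 0.008, -0.0003, 0, 0, -0.25, 0.008, -0.0003, 0, 0, -0.25, 0.008, -0.0003, 0, 0, -0.25, 0.008, -0.0003, 0, 0])

```text
time: 10.25
position: [0.5567, -0.1295, 0.0385]
tool_rot: [0.74, 0.673, 0.0, 0.002]
ft_force: [0.5, -5.8, 4.2]
grip_width: 0.0549
grip_force: 3.0
```

Run:
```python
from h import *
st();at=D0+EX*-.045;pc(("scene",),at,1.47);st()
c=cam("top");cv2.imwrite("pics/t5.png",cv2.resize(cv2.cvtColor(c["pixels"][130:250,210:440],cv2.COLOR_RGB2BGR),None,fx=3.4,fy=3.4,interpolation=cv2.INTER_CUBIC)) 
st()
```

```text
t 10.25 tcp uv [-0.1126 -0.0019] z 0.0385 tool y rel lane -1.571 q6 -0.33 F [ 0.5 -5.8  4.2] w 0.0549
scene (array([ 0.56256768, -0.05986221,  1.47426715]), np.float64(86.92549019607844)) 2168
carton uv [-0.0427 -0.0013] yaw -0.0027 err 86.9
t 10.35 tcp uv [-0.1107 -0.0009] z 0.038 tool y rel lane -1.5708 q6 -0.33 F [ 1.2 -0.6  0.2] w 0.0544
t 10.4 tcp uv [-0.1106 -0.0004] z 0.0377 tool y rel lane -1.5709 q6 -0.33 F [ 0.7 -0.1 -0.6] w 0.0539
```

View pics/t5.png

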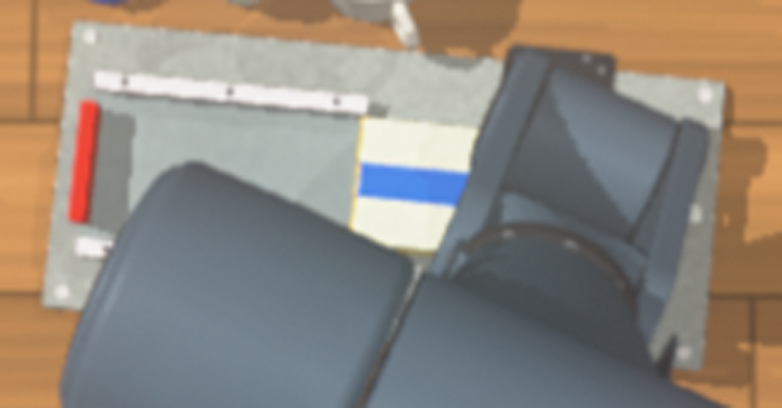

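The carton is at the mouth (crop 415,185), square and centred at v about -1 mm. I'll continue along the lane.

Call:
servo_tool(rows=[-0.25, 0.007, 0, 0, 0, -0.25, 0.008, 0, 0, 0, -0.25, 0.008, 0, 0, 0, -0.25, 0.008, 0, 0, 0, -0.25, 0.008, 0, 0, 0])

```text
time: 10.82
position: [0.5592, -0.0888, 0.0376]
tool_rot: [0.74, 0.673, -0.0, 0.0]
ft_force: [-1.2, -5.7, 3.3]
grip_width: 0.0544
grip_force: 2.5
```

Run:
```python
from h import *
at=D0+EX*-.003;pc(("scene",),at,1.47);st()
```

```text
scene (array([ 0.56700666, -0.01838888,  1.48135594]), np.float64(72.80392156862746)) 2216
carton uv [-0.001  -0.0018] yaw 0.0044 err 72.8
t 10.92 tcp uv [-0.0701 -0.    ] z 0.0374 tool y rel lane -1.5703 q6 -0.26 F [ 0.4  0.4 -0.3] w 0.0542
```

Call:
servo_tool(rows=[-0.25, 0.008, 0, 0, 0, -0.25, 0.008, 0, 0, 0, -0.25, 0.008, 0, 0, 0, -0.25, 0.008, 0, 0, 0, -0.25, 0.008, 0, 0, 0])

```text
time: 11.33
position: [0.5626, -0.048, 0.0373]
tool_rot: [0.739, 0.673, -0.0, -0.0]
ft_force: [-0.5, -3.4, 0.1]
grip_width: 0.0544
grip_force: 1.6
```

Call:
servo_tool(rows=[-0.25, 0.008, 0, 0, 0, -0.25, 0.008, 0, 0, 0, -0.25, 0.008, 0, 0, 0, -0.25, 0.008, 0, 0, 0, -0.25, 0.008, 0, 0, 0])

```text
time: 11.75
position: [0.5664, -0.0082, 0.0374]
tool_rot: [0.74, 0.673, -0.0, -0.0]
ft_force: [-0.5, -2.3, -1.8]
grip_width: 0.0543
grip_force: 1.1
```

Run:
```python
from h import *
at=D0+EX*.08;pc(("scene",),at,1.47);st()
```

```text
scene (array([0.57503969, 0.06265587, 1.47555591]), np.float64(102.05882352941175)) 2349
carton uv [ 0.0804 -0.0022] yaw -0.0014 err 102.1
t 11.85 tcp uv [ 0.0099 -0.0002] z 0.0375 tool y rel lane -1.5699 q6 -0.12 F [ 0.4  0.6 -0. ] w 0.0544
```

Call:
servo_tool(rows=[-0.25, 0.008, 0, 0, 0, -0.25, 0.008, 0, 0, 0, -0.25, 0.008, 0, 0, 0, -0.25, 0.008, 0, 0, 0, -0.25, 0.008, 0, 0, 0])

```text
time: 12.27
position: [0.5705, 0.0313, 0.0375]
tool_rot: [0.74, 0.673, -0.0, -0.0]
ft_force: [-0.5, -2.4, -0.5]
grip_width: 0.0542
grip_force: 1.3
```

Call:
servo_tool(rows=[-0.25, 0.007, 0, 0, 0, -0.25, 0.006, 0, 0, 0, -0.25, 0.005, 0, 0, 0, -0.25, 0.005, 0, 0, 0, -0.25, 0.004, 0, 0, 0])

```text
time: 12.68
position: [0.573, 0.058, 0.0375]
tool_rot: [0.739, 0.673, -0.0, -0.0]
ft_force: [-0.5, -3.0, -0.1]
grip_width: 0.0543
grip_force: 1.4
```

Call:
servo_tool(rows=[-0.25, 0.002, 0, 0, 0, -0.25, 0.002, 0, 0, 0, -0.25, 0.002, 0, 0, 0, -0.25, 0.002, 0, 0, 0])

```text
time: 13.02
position: [0.5737, 0.0654, 0.0375]
tool_rot: [0.74, 0.673, -0.0, -0.0]
ft_force: [-0.5, -2.6, -1.3]
grip_width: 0.0544
grip_force: 1.4
```

Run:
```python
from h import *
st();at=D0+EX*.154;pc(("scene",),at,1.47);st()
```

```text
t 13.02 tcp uv [ 0.083  -0.0006] z 0.0375 tool y rel lane -1.5713 q6 0.01 F [-0.5 -2.6 -1.3] w 0.0544
scene (array([0.58147263, 0.13605455, 1.49446162]), np.float64(169.47843137254904)) 2323
carton uv [ 0.1541 -0.0017] yaw 0.0175 err 169.5
t 13.12 tcp uv [ 0.0834 -0.0006] z 0.0375 tool y rel lane -1.5712 q6 0.01 F [ 0.5 -1.1 -0.4] w 0.0545
```

Expect about 6–7 mm more. I'm creeping forward until the force rises.

Call:
servo_tool(rows=[-0.25, 0.0015, 0, 0, 0, -0.25, 0.0015, 0, 0, 0, -0.25, 0.0015, 0, 0, 0])

```text
time: 13.37
position: [0.5741, 0.0698, 0.0376]
tool_rot: [0.74, 0.673, -0.0, 0.0]
ft_force: [0.0, -3.0, -0.2]
grip_width: 0.0545
grip_force: 1.5
```

Call:
servo_tool(rows=[-0.25, 0.001, 0, 0, 0, -0.25, 0.001, 0, 0, 0])

```text
time: 13.53
position: [0.5744, 0.0713, 0.0376]
tool_rot: [0.739, 0.673, -0.0, 0.0]
ft_force: [-0.8, -9.3, 0.4]
grip_width: 0.0546
grip_force: 4.3
```

Call:
servo_tool(rows=[-0.25, 0.001, 0, 0, 0])

```text
time: 13.62
position: [0.5744, 0.0713, 0.0377]
tool_rot: [0.739, 0.674, -0.001, 0.001]
ft_force: [-1.6, -12.6, 2.6]
grip_width: 0.0545
grip_force: 6.3
```

The force rise at u = 0.089 is contact with the stop. I'll press 1 mm more to seat it, then back off straight, look, and rise.

Call:
servo_tool(rows=[-0.25, 0.001, 0, 0, 0, -0.25, 0, 0, 0, 0])

```text
time: 13.78
position: [0.5744, 0.0713, 0.0378]
tool_rot: [0.739, 0.674, -0.002, 0.001]
ft_force: [-1.8, -12.5, 1.1]
grip_width: 0.0544
grip_force: 6.2
```

Call:
servo_tool(rows=[-0.25, -0.004, 0, 0, 0, -0.25, -0.01, 0, 0, 0, -0.25, -0.02, 0, 0, 0, -0.25, -0.02, 0, 0, 0, -0.25, 0, 0, -0.03, 0])

```text
time: 14.2
position: [0.5657, 0.018, 0.0633]
tool_rot: [0.74, 0.672, -0.003, -0.004]
ft_force: [0.0, 0.8, -0.2]
grip_width: 0.0547
grip_force: 0.0
```

Call:
servo_tool(rows=[-0.25, -0.01, 0, -0.035, 0, -0.25, -0.03, 0, -0.025, 0, -0.25, -0.04, 0, 0, 0, -0.25, -0.04, 0, 0, 0, -0.25, -0.04, 0, 0, 0])

```text
time: 14.62
position: [0.5546, -0.1403, 0.1286]
tool_rot: [0.739, 0.674, 0.001, 0.001]
ft_force: [1.0, 0.4, -0.5]
grip_width: 0.0539
grip_force: 0.0
```

Run:
```python
from h import *
st();at=D0+EX*.16
c=cam("scene");cv2.imwrite("pics/s6.png",cv2.resize(cv2.cvtColor(c["pixels"][170:310,230:420],cv2.COLOR_RGB2BGR),None,fx=4,fy=4,interpolation=cv2.INTER_CUBIC)) 
c=cam("top");cv2.imwrite("pics/t6.png",cv2.resize(cv2.cvtColor(c["pixels"][130:250,210:440],cv2.COLOR_RGB2BGR),None,fx=3.4,fy=3.4,interpolation=cv2.INTER_CUBIC)) 
pc(("scene",),at,1.47);pc(("top",),at,1.47)
```

```text
t 14.62 tcp uv [-0.1236 -0.0009] z 0.1286 tool y rel lane -1.5698 q6 -0.35 F [ 1.   0.4 -0.5] w 0.0539
scene (array([0.58159779, 0.14065839, 1.48852778]), np.float64(115.50588235294119)) 2415
carton uv [ 0.1587 -0.0014] yaw 0.0115 err 115.5
top (array([0.58201295, 0.14356769, 1.49128417]), np.float64(91.2235294117647)) 1984
carton uv [ 0.1616 -0.0016] yaw 0.0143 err 91.2
```

View pics/s6.png

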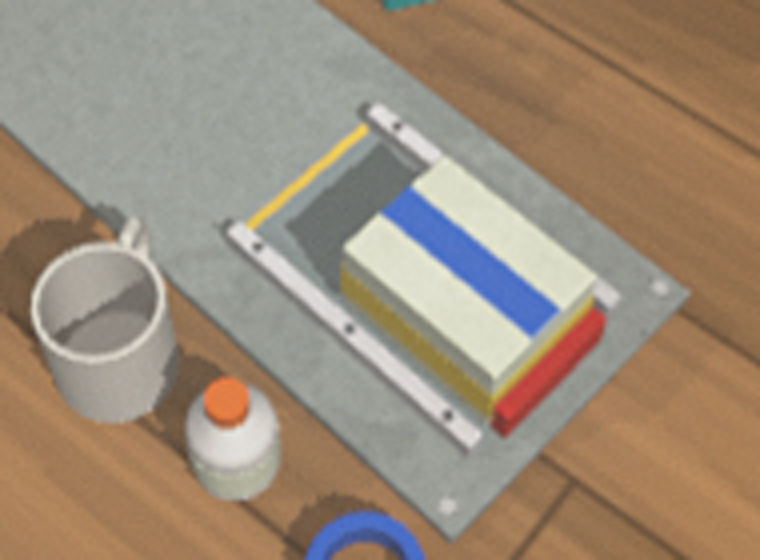

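View pics/t6.png

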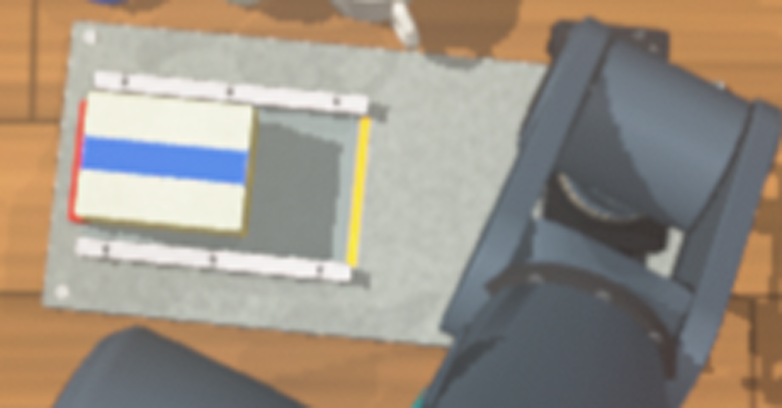

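The carton rests against the red stop: scene crop (545,360), top crop (80,160). It has clear gaps to both rails and the hand is well clear, so I'm handing in.

```bash
python3 -c "
from rig import robot
print(robot.hand_in())"
```

```text
the job is handed in; nothing more can be done
None
```

The carton rests against the red end stop, centred to about 2 mm with gaps to both rails in the last pictures; the hand is clear, and the job was handed in at about 15 s on the clock (no verdict came back).

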